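# Crank the cleaning basket up and set it to drain

## Task

The watch parts in the wire basket have finished cleaning at the bottom of the ultrasonic tank. Turn the hand crank clockwise (seen from above), nearly two full turns and taking the flat grip anew as needed, until the lift is all the way up, then take the basket by its bar, keep it upright, and set it down flat inside the white square drip tray, letting go only once it stands there. Leave the lift up, and leave the loupe, screwdriver stand and parts tin where they stand.

Things in the scene. Friction and masses are not known exactly. Their poses are not given: they have to be found in the camera images.
- tank: Ultrasonic cleaning tank, white housing with steel deck, fixed to the bench, 170 (x) by 300 (y) by 150 mm high, the crank on its -y half (a 44 mm boss there, top at 168 mm), the well in its +y half; origin at the centre of its underside, z up, front panel facing its -x.
- crank_axis (a point): Point on the crank's vertical axis, 210 mm above the bench, at tank x 0, y -85 mm. Does not turn with the crank.
- crank (a joint): Hand crank angle in rad, vertical axis, growing clockwise seen from above: 0 (lift down) to 11.0 (1.75 turns: stop, lift up). At 0 the arm points 0.9 rad counterclockwise (from above) of the tank's -x, so toward its front right (-x and -y). Starts from 0 to 1.0. Stiff (about 0.2 N m, 4 N at the grip); stays where it is left.
- crank_grip (a point): Middle of the crank's grip, 60 mm from the axis, 210 mm above the bench: an upright flat black blade, rigid on the arm's end (it does not spin), 34 mm long radially, 12 mm thick, from 184 to 232 mm above the bench; the 22 mm wide arm below it has its top at 184 mm. The point's x axis points outward along the arm, z up; fingers close on the blade along its y.
- well_mouth (a point): Centre of the square well's open mouth (104 by 104 mm), at tank x 0, y +65 mm, 150 mm above the bench. Inside, the basket starts on ledges 35 mm above the bench; a platform, rising 9.7 mm per rad of crank, meets it at about 1.24 rad and at the crank's stop holds its underside 130 mm above the bench.
- basket: Loose steel wire basket, 88 by 88 mm, walls 45 mm high, 0.2 to 0.4 kg; origin at the centre of its underside, z up. Watch parts in it are fixed. Starts at the bottom of the well, squared with the tank to within 0.05 rad.
- basket_bar (a point): Middle of the basket's carrying bar, 77 mm above its underside: a flat black bar along the basket's y, 88 mm long, 10 mm thick (x), 16 mm high, on an upright strip at each end, open below.
- tray: White square drip tray fixed to the bench, 128 by 128 mm outside, 120 by 120 mm inside, rim 14 mm above the bench, floor 4 mm thick; origin at the centre of its underside, z up, sides along its x and y.
- loupe: Black waisted eye loupe standing on the bench, 54 mm wide, 60 mm tall, origin under its centre. Bystander.
- driver_stand: Round stand of screwdrivers, 84 mm wide, 114 mm tall, origin under its centre. Bystander.
- parts_tin: Round white closed tin, 80 mm wide, 32 mm tall, origin under its centre. Bystander.

How it is judged:
By the outcome, as a careful person would: the job done as asked, in the order asked, and still so for the second after the job is handed in, with the robot touching nothing.
It also fails if it takes over 72 s, if anything falls off the work surface, if the arm or the gripper's body presses on something with over 40 N, if the wrist force passes 120 N, or if a joint passes its speed limit or range.

## Robot

A 6-joint arm with a two-finger parallel gripper is mounted at the origin on the work surface. World frame = base frame: x ahead of the robot, y to its left, z up, the work surface at z = 0. Lengths are in mm, angles in rad, forces in N, time in s.
With the tool pointing down it reaches from about 150 to 775 mm from the base axis. Payload 6.1 kg.
Tool frame: the origin (TCP) lies at the very end of the fingers, on their centre line; the grasp point (between the pads) lies 19 mm behind it; z points along the fingers, y is the direction in which the jaws open and shut (so a half turn about z gives the same grasp; the last joint's range is limited). The gripper opens to 85 mm and grips with 20 to 120 N. Pads are 22 mm wide; open, the fingers measure 114 mm over their backs; the gripper's body (76 mm by 85 mm) begins 54 mm behind the grasp point. The pads swing forward as they close: fully open they stand 13 mm farther back than shut.
Start: joints at [-1.21, 0.126, -0.04, 1.405, 0, 1.571], TCP at [185.33, -491.183, 231.295] pointing down, gripper open.
Joint ranges: [-2.72, 2.72], [-0.95, 1.95], [-1.27, 1.35], [-1.78, 2.02], [-1.46, 1.47], [-3.14, 3.14]. Speed limits (rad/s): [2.39, 2.39, 3.01, 3.14, 3.14, 3.14].

## Interface

Orientations are given as a unit quaternion [w, x, y, z].
In Python, from cell import observe, snapshot, hand_in gives the robot as it stands. The module is installed in compiled form; this text tells all that it offers.
- The arm moves only by the tool play_rows, never from a script. Its argument "series" is a list of rows, each an object of numbers: "tx", "ty", "tz": the shift along the tool's x, y, z in cm; "roll": the turn about the tool's z in degrees; "fingers": the opening, from 0 (shut) to 1 (fully open). In form: [{"tx": .., "ty": .., "tz": .., "roll": .., "fingers": ..}, ...]. A call has 1 to 12 rows; each row shifts and turns the commanded pose from where the row before left it, along the tool's axes as they then stand; what a row does not reach is not made up. A row lasts 1/8 s, in which the tool goes at most 62.5 mm and 10.7 degrees, less where a joint would pass 70% of its speed; a pose out of reach is approached as far as the arm can. A call is refused whole if a number of a shift passes 6.25 or a number of a turn 10.7, either way. A call with a gripper value outside its range is refused whole. The fingers move at their own pace and stop on an object; the grip force is fixed at half the most. Time passes only in rows, so rows that do not move let the fingers close. It gives the time, the measured TCP pose, the force and the opening at its end, in the units of the state.
- observe(): the state, without advancing time (a new reading comes with each control period).
- snapshot(name): name is "scene" or "top" or "wrist"; returns a dict with "img" (420x560x3 uint8, red, green, blue), "range_z" (420x560 float32, mm along the optical axis (not along the pixel's ray), 0 where there is no reading), "camera_matrix" (3x3 intrinsics, pixels), "R" (3x3) and "t" (3): a world point X has camera coordinates R X + t; the wrist camera has in their place "T_tool_cam" (4x4, takes a point from camera to tool coordinates, whose origin is the TCP and whose axes are the flange's). Camera axes: x right, y down, z forward; pixel columns grow to the right and rows downward; lengths in mm; the calibration is good to about 2 mm. A picture is of the moment at which its call begins: read the wrist's pose just before it.
- hand_in(): hands the job in, once; it reports no verdict.
The state is a dict: "clock": time; "q": joint angles; "joint_vel": joint speeds; "effort": joint torques, N m; "tool_pos": TCP position; "tool_rot": TCP orientation; "wrist_force": force on the tool from outside, world axes, zero at the start; "torque": the same for the moment, N m; "grip_width": opening from 0.0 (shut) to 1.0 (fully open).
Only numpy, scipy, OpenCV 4.12 (cv2) and the standard library are available. Lean on these libraries where they do the work, as an engineer would, in place of code of your own. Each camera call takes 0.05 s, during which the arm holds its last target. There are 200 camera calls.

## Working session

There is one attempt and no reset: what is moved stays moved. The work goes in short steps, Python scripts to look and compute and a tool call to move; the robot and the scene stay as the last step left them, time stands still between calls to the robot, and variables do not carry over. Pictures are saved under pics/ and viewed, about 8 in all and at most 12, crops included, and the job is handed in when it is done.

Besides the shell and the picture viewer there is one more tool, called after "Emit:" by a JSON object that holds its "method" and its "body", one argument or row to a line. play_rows: Moves the arm, as the interface text tells. Its arguments: {"type":"object","properties":{"series":{"type":"array","items":{"type":"object","properties":{"tx":{"type":"number"},"ty":{"type":"number"},"tz":{"type":"number"},"roll":{"type":"number"},"fingers":{"type":"number"}}}}},"required":["series"]}

```bash
mkdir -p pics; cat > h.py <<'E'
import numpy as np, cv2
from cell import observe, snapshot
def world(s):
    K=s["camera_matrix"]; z=s["range_z"]; v,u=np.mgrid[:z.shape[0],:z.shape[1]]
    P=np.stack([(u-K[0,2])/K[0,0]*z,(v-K[1,2])/K[1,1]*z,z],-1)
    W=(P-s["t"])@s["R"]   # R^T (P-t)
    W[z==0]=np.nan
    return W
E
python3 - <<'E'
from h import *
o=observe(); print({k:np.round(v,3).tolist() for k,v in o.items()})
for n in("scene","top"):
    s=snapshot(n); np.savez(n,**s); cv2.imwrite(f"pics/{n}.png",s["img"][...,::-1]); print(n,s["camera_matrix"].round(1).tolist(),s["R"].round(3).tolist(),s["t"].round(1))
E
```

```text
{'clock': 0.0, 'q': [-1.21, 0.126, -0.041, 1.405, -0.0, 1.571], 'joint_vel': [-0.002, 0.0, 0.001, 0.002, -0.0, 0.001], 'effort': [-0.0, -43.591, 35.293, 0.017, -0.0, -0.0], 'tool_pos': [185.197, -490.82, 230.513], 'tool_rot': [-0.001, 0.984, 0.179, -0.0], 'wrist_force': [-1.204, 0.54, 0.268], 'torque': [-0.023, 0.018, 0.024], 'grip_width': 0.998}
scene [[382.4, 0.0, 279.3], [0.0, 382.4, 209.1], [0.0, 0.0, 1.0]] [[-0.628, 0.778, 0.001], [0.623, 0.504, -0.598], [-0.465, -0.375, -0.802]] [ 389.9 -226.4 1186.8]
top [[398.2, 0.0, 280.8], [0.0, 398.2, 209.2], [0.0, 0.0, 1.0]] [[-0.013, -1.0, -0.025], [-0.982, 0.018, -0.189], [0.189, 0.023, -0.982]] [-15.  541.  858.9]
```

View pics/top.png

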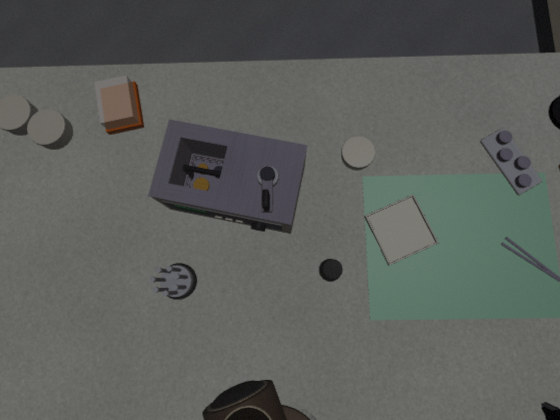

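View pics/scene.png

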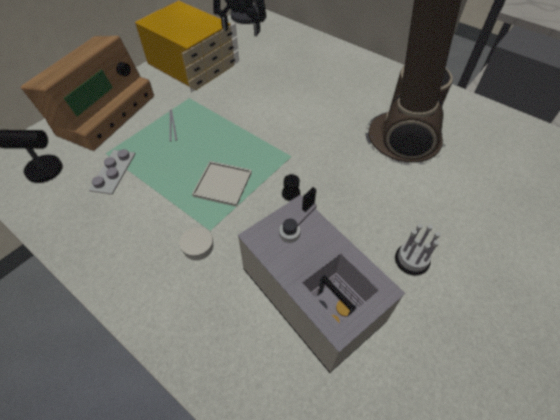

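Top view: tank around (230,175), crank boss (268,175), grip (266,200), bar (202,170), tray (401,230), loupe (331,269), screwdriver stand (178,281), tin (358,152). The scene view agrees: grip (309,199), boss (289,229), bar (336,293).

```bash
python3 - <<'E'
from h import *
def rect(P): 
    r=cv2.minAreaRect(P.astype(np.float32)); return np.round(r[0],1),np.round(r[1],1),round(r[2],2)
for n in("top","scene"):
    s=dict(np.load(n+".npz")); W=world(s); v,u=np.mgrid[:420,:560]; z=W[...,2]; img=s["img"].astype(int)
    if n=="top": tb=(u>140)&(u<315)&(v>110)&(v<240); tr=(u>355)&(u<445)&(v>190)&(v<270)
    else: tb=(u>230)&(u<410)&(v>180)&(v<370); tr=(u>185)&(u<258)&(v>155)&(v<212)
    d=tb&(abs(z-150)<6); print(n,"deck z",np.median(z[d]),rect(W[d][:,:2]))
    g=tb&(z>190); print(" grip",g.sum(),"ztop",np.percentile(z[g],[50,95]),"px",u[g].mean(),v[g].mean(), rect(W[g&(z>222)][:,:2]))
    b=tb&(z>162)&(z<174); print(" boss",b.sum(),np.median(z[b]),W[b][:,:2].mean(0),rect(W[b][:,:2]))
    w=tr&(img.min(-1)>115)&(img.max(-1)-img.min(-1)<35); w=cv2.morphologyEx(w.astype(np.uint8),cv2.MORPH_OPEN,np.ones((3,3)))>0
    c=max(cv2.findContours(w.astype(np.uint8),0,1)[0],key=cv2.contourArea)[:,0]
    print(" tray floor",w.sum(),np.median(z[w]),rect(W[w][:,:2]),"rim",rect(W[tr&(z>9)&(z<20)][:,:2]), "z rim",np.median(z[tr&(z>9)&(z<20)]))
    # bar: dark pixels within the well
    dk=tb&(img.max(-1)<45)&(z<145)&(z>60); 
    print(" bar",dk.sum(),np.median(z[dk]) if dk.any() else 0, rect(W[dk][:,:2]) if dk.any() else 0)
    for nm,(cu,cv_) in (dict(loupe=(331,269),stand=(178,281),tin=(358,152)) if n=="top" else dict(loupe=(291,187),stand=(417,250),tin=(197,243))).items():
        m=(abs(u-cu)<25)&(abs(v-cv_)<25)&(z>12); print(" ",nm,rect(W[m][:,:2]),np.nanmax(z[m]))
E
```

```text
top deck z 149.82989761940362 (array([606.5,  84.3]), array([302.7, 173.2]), 77.63)
 grip 148 ztop [230.39984622 233.03482153] px 265.1081081081081 199.41216216216216 (array([527. ,   1.6]), array([10.9, 32. ]), 89.28)
 boss 106 167.1439519016172 [587.38557438  -0.80386001] (array([589.1,   1.1]), array([40.7, 39.9]), 89.1)
 tray floor 1116 nan (array([nan, nan]), array([0., 0.]), 0.0) rim (array([ 496. , -303.2]), array([127.9, 129.1]), 23.09) z rim 12.81538811059671
 bar 1670 107.45148737966696 (array([581.3,  81.2]), array([285.8, 147.4]), 73.66)
  loupe (array([ 403.1, -132.5]), array([43.4, 45.6]), 89.21) 62.943157342389355
  stand (array([383. , 215.4]), array([75.4, 76. ]), 36.9) 117.60843454022219
  tin (array([ 680.9, -209. ]), array([78. , 78.4]), 42.19) 36.464488947178744
scene deck z 149.8059669612501 (array([606.6,  84.2]), array([303.1, 174.5]), 77.56)
 grip 234 ztop [219.08804055 231.90313541] px 308.65384615384613 199.06410256410257 (array([530.1,   3.8]), array([11.7, 33.6]), 89.47)
 boss 160 167.26682848989861 [596.66066595   7.48532096] (array([567.2,  12.4]), array([40.7, 92.6]), 66.17)
 tray floor 2027 nan (array([ 478.4, -289. ]), array([146.6, 197.8]), 23.77) rim (array([ 497.8, -301.9]), array([131.7, 128.9]), 22.18) z rim 12.516246617848957
 bar 277 117.94801450426952 (array([529.9,  19.6]), array([393.7,  42.8]), 54.0)
  loupe (array([467.5, -69.6]), array([218.1,  86. ]), 33.17) 233.11185434214005
  stand (array([388.6, 223.2]), array([70.8, 77.6]), 39.93) 116.11307428823245
  tin (array([ 682.6, -207.9]), array([80.8, 77. ]), 48.65) 35.56365222656504
```

Both views agree: tank centre (606.5, 84.3), yaw about -12.4°. The crank axis is predicted at (588, 1) and the boss is measured at (589, 1). The grip is at (528.5, 2.5), 60 mm out at 179°, so the crank is near 0.70 rad. Tray centre is (497, -302), yaw about 22.6°. I'll move above the grip.

Emit:
{"method": "play_rows", "body": {
  "series": [
    {"tz": -2,"fingers": 1},
    {"tx": 4.5,"ty": -3.1,"tz": -2,"fingers": 1},
    {"tx": 4.5,"ty": -3.1,"tz": -2,"fingers": 1},
    {"tx": 4.5,"ty": -3.1,"fingers": 1},
    {"tx": 4.5,"ty": -3.1,"fingers": 1},
    {"tx": 4.5,"ty": -3.1,"fingers": 1},
    {"tx": 4.5,"ty": -3.1,"fingers": 1},
    {"tx": 4.5,"ty": -3.1,"fingers": 1},
    {"tx": 4.5,"ty": -3.1,"fingers": 1},
    {"tx": 4.5,"ty": -3.1,"fingers": 1},
    {"tx": 4.5,"ty": -3.1,"fingers": 1},
    {"tx": 4.5,"ty": -3.1,"fingers": 1}
  ]
}}

```text
schema error: expected keys tx, ty, tz, roll, fingers
```

Emit:
{"method": "play_rows", "body": {
  "series": [
    {"roll": -10.5,"fingers": 1},
    {"roll": -10.5,"fingers": 1},
    {"roll": -10.5,"fingers": 1},
    {"roll": -10.5,"fingers": 1},
    {"roll": -10.5,"fingers": 1},
    {"roll": -10.5,"fingers": 1},
    {"roll": -10.5,"fingers": 1},
    {"roll": -10.5,"fingers": 1},
    {"roll": -10.5,"fingers": 1},
    {"roll": -10.5,"fingers": 1},
    {"roll": -10.5,"fingers": 1},
    {"roll": -10.5,"fingers": 1}
  ]
}}

```text
schema error: expected keys tx, ty, tz, roll, fingers
```

Emit:
{"method": "play_rows", "body": {
  "series": [
    {"roll": -10.5,"fingers": 1},
    {"roll": -10.5,"fingers": 1},
    {"roll": -10.5,"fingers": 1},
    {"fingers": 1}
  ]
}}

```text
schema error: expected keys tx, ty, tz, roll, fingers
```

```bash
cat >> h.py <<'E'
from scipy.spatial.transform import Rotation as Ro
AX=np.array([588.3,1.3])
def st(show=1):
    o=observe(); w=o["tool_rot"]; R=Ro.from_quat([w[1],w[2],w[3],w[0]]).as_matrix()
    psi=np.degrees(np.arctan2(R[1,0],R[0,0])); 
    print("t",round(o["clock"],2),"pos",np.round(o["tool_pos"],1),"psi",round(psi,1),"q1,q6 deg",np.degrees(o["q"])[[0,5]].round(1),"F",np.round(o["wrist_force"],1),"grip",round(o["grip_width"],3))
    return o,R
def totool(R,p,target): return R.T@(np.asarray(target)-p)/10
def crank():  # grip direction by top & scene depth
    for n,b in(("top",(190,330,110,260)),("scene",(200,400,140,320))):
        s=snapshot(n);W=world(s);v,u=np.mgrid[:420,:560];z=W[...,2]
        yield s,W
def wristW(o,R,s):
    K=s["camera_matrix"]; z=s["range_z"]; v,u=np.mgrid[:z.shape[0],:z.shape[1]]
    P=np.stack([(u-K[0,2])/K[0,0]*z,(v-K[1,2])/K[1,1]*z,z],-1)
    T=s["T_tool_cam"]; W=(P@T[:3,:3].T+T[:3,3])@R.T+np.asarray(o["tool_pos"]); W[z==0]=np.nan
    return W
E
python3 - <<'E'
from h import *
o,R=st(); s=snapshot("wrist"); cv2.imwrite("pics/w1.png",s["img"][...,::-1]); W=wristW(o,R,s)
z=W[...,2]; m=(z>222)&(z<240)&(np.hypot(W[...,0]-528,W[...,1]-2)<40)
print(m.sum(), cv2.minAreaRect(W[m][:,:2].astype(np.float32)), np.median(z[m]))
print(totool(R,o["tool_pos"],[528.5,2.5,191]))
E
```

```text
t 0.1 pos [ 185.2 -490.9  230.6] psi 20.7 q1,q6 deg [-69.3  90. ] F [ 0.7  0.6 -0.4] grip 0.995
0 ((0.0, 0.0), (0.0, 0.0), 0.0) nan
[ 49.53654492 -34.03619491   4.0087109 ]
  return _methods._mean(a, axis=axis, dtype=dtype,
  ret = ret.dtype.type(ret / rcount)
```

View pics/w1.png

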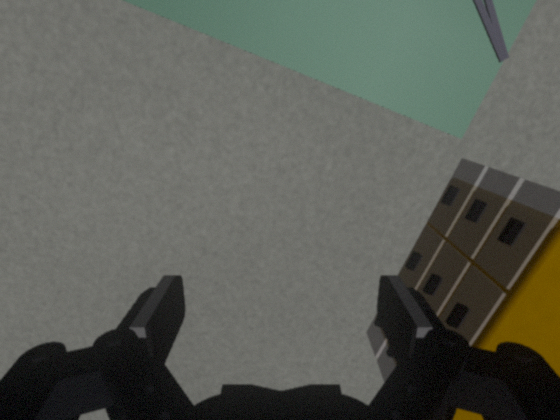

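The rows need every key, so nothing moved. The wrist picture shows the cabinet at (490,260), on the -y side and off my path, with the fingers at (160,320) and (400,320). Resending with full rows.

Emit:
{"method": "play_rows", "body": {
  "series": [
    {"tx": 0,"ty": 0,"tz": -2,"roll": 0,"fingers": 1},
    {"tx": 4.5,"ty": -3.1,"tz": -2,"roll": 0,"fingers": 1},
    {"tx": 4.5,"ty": -3.1,"tz": -2,"roll": 0,"fingers": 1},
    {"tx": 4.5,"ty": -3.1,"tz": 0,"roll": 0,"fingers": 1},
    {"tx": 4.5,"ty": -3.1,"tz": 0,"roll": 0,"fingers": 1},
    {"tx": 4.5,"ty": -3.1,"tz": 0,"roll": 0,"fingers": 1},
    {"tx": 4.5,"ty": -3.1,"tz": 0,"roll": 0,"fingers": 1},
    {"tx": 4.5,"ty": -3.1,"tz": 0,"roll": 0,"fingers": 1},
    {"tx": 4.5,"ty": -3.1,"tz": 0,"roll": 0,"fingers": 1},
    {"tx": 4.5,"ty": -3.1,"tz": 0,"roll": 0,"fingers": 1},
    {"tx": 4.5,"ty": -3.1,"tz": 0,"roll": 0,"fingers": 1},
    {"tx": 4.5,"ty": -3.1,"tz": 0,"roll": 0,"fingers": 1}
  ]
}}

```text
clock: 1.65
tool_pos: [528.8, 4.3, 291.1]
tool_rot: [0.0, 0.984, 0.18, -0.0]
wrist_force: [1.5, -0.6, 0.9]
grip_width: 1.003
```

Emit:
{"method": "play_rows", "body": {
  "series": [
    {"tx": 0,"ty": 0,"tz": 0,"roll": -10.5,"fingers": 1},
    {"tx": 0,"ty": 0,"tz": 0,"roll": -10.5,"fingers": 1},
    {"tx": 0,"ty": 0,"tz": 0,"roll": -10.5,"fingers": 1},
    {"tx": 0,"ty": 0,"tz": 0,"roll": -10.5,"fingers": 1},
    {"tx": 0,"ty": 0,"tz": 0,"roll": -10.5,"fingers": 1},
    {"tx": 0,"ty": 0,"tz": 0,"roll": -10.5,"fingers": 1},
    {"tx": 0,"ty": 0,"tz": 0,"roll": -10.5,"fingers": 1},
    {"tx": 0,"ty": 0,"tz": 0,"roll": -10.5,"fingers": 1},
    {"tx": 0,"ty": 0,"tz": 0,"roll": -10.5,"fingers": 1},
    {"tx": 0,"ty": 0,"tz": 0,"roll": -10.5,"fingers": 1},
    {"tx": 0,"ty": 0,"tz": 0,"roll": -10.5,"fingers": 1},
    {"tx": 0,"ty": 0,"tz": 0,"roll": -10.5,"fingers": 1}
  ]
}}

```text
clock: 3.15
tool_pos: [527.9, 2.6, 290.9]
tool_rot: [-0.0, 0.284, 0.959, -0.0]
wrist_force: [-0.9, -0.3, 0.6]
grip_width: 0.998
```

Emit:
{"method": "play_rows", "body": {
  "series": [
    {"tx": 0,"ty": 0,"tz": 0,"roll": -10.5,"fingers": 1},
    {"tx": 0,"ty": 0,"tz": 0,"roll": -10.5,"fingers": 1},
    {"tx": 0,"ty": 0,"tz": 0,"roll": -10.5,"fingers": 1},
    {"tx": 0,"ty": 0,"tz": 0,"roll": 0,"fingers": 1}
  ]
}}

```text
clock: 3.65
tool_pos: [528.0, 2.6, 291.0]
tool_rot: [-0.0, 0.017, 1.0, -0.0]
wrist_force: [0.8, -0.2, 0.1]
grip_width: 0.998
```

```bash
python3 - <<'E'
from h import *
o,R=st(); s=snapshot("wrist"); cv2.imwrite("pics/w2.png",s["img"][...,::-1]); W=wristW(o,R,s)
z=W[...,2]; m=(z>222)&(z<240)&(np.hypot(W[...,0]-528,W[...,1]-2)<40)
print(m.sum()); 
if m.any(): print(cv2.minAreaRect(W[m][:,:2].astype(np.float32)), np.median(z[m]))
print(totool(R,o["tool_pos"],[528.5,2.5,191]))
E
```

```text
t 3.65 pos [528.    2.6 291. ] psi 178.1 q1,q6 deg [0.3 2.2] F [ 0.8 -0.2  0.1] grip 0.998
932
((528.3599853515625, 3.372711658477783), (11.822821617126465, 33.86518478393555), 88.27852630615234) 230.7244637276037
[-5.93429281e-02 -9.42975606e-03  1.00006070e+01]
```

View pics/w2.png

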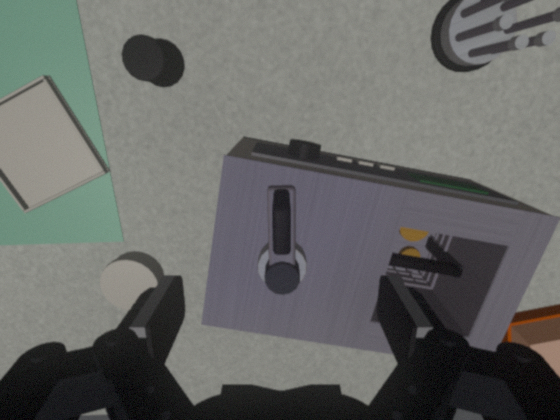

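The blade (281,222) sits centred between the fingers; the wrist view puts it at (528.4, 3.4), top at 231, along 178°. I'll descend and close.

Emit:
{"method": "play_rows", "body": {
  "series": [
    {"tx": 0,"ty": 0,"tz": 2.5,"roll": 0,"fingers": 1},
    {"tx": 0,"ty": 0,"tz": 2.5,"roll": 0,"fingers": 1},
    {"tx": 0,"ty": 0,"tz": 2.5,"roll": 0,"fingers": 1},
    {"tx": 0,"ty": 0,"tz": 2.3,"roll": 0,"fingers": 1},
    {"tx": 0,"ty": 0,"tz": 0,"roll": 0,"fingers": 0},
    {"tx": 0,"ty": 0,"tz": 0,"roll": 0,"fingers": 0},
    {"tx": 0,"ty": 0,"tz": 0,"roll": 0,"fingers": 0},
    {"tx": 0,"ty": 0,"tz": 0,"roll": 0,"fingers": 0},
    {"tx": 0,"ty": 0,"tz": 0,"roll": 0,"fingers": 0},
    {"tx": 0,"ty": 0,"tz": 0,"roll": 0,"fingers": 0}
  ]
}}

```text
clock: 4.95
tool_pos: [528.5, 3.0, 194.2]
tool_rot: [0.001, 0.016, 1.0, 0.0]
wrist_force: [-0.4, 2.9, 6.0]
grip_width: 0.131
```

```bash
python3 -c "
from h import *
st()"
```

```text
t 4.95 pos [528.5   3.  194.2] psi 178.2 q1,q6 deg [0.3 2.1] F [-0.4  2.9  6. ] grip 0.131
```

Gripped (0.131 × 85 ≈ 11 mm). A short first stroke to check the row convention.

Emit:
{"method": "play_rows", "body": {
  "series": [
    {"tx": -0.05,"ty": 0.83,"tz": 0,"roll": 8,"fingers": 0},
    {"tx": -0.06,"ty": 0.83,"tz": 0,"roll": 8,"fingers": 0},
    {"tx": -0.06,"ty": 0.83,"tz": 0,"roll": 8,"fingers": 0},
    {"tx": -0.06,"ty": 0.83,"tz": 0,"roll": 8,"fingers": 0},
    {"tx": -0.06,"ty": 0.83,"tz": 0,"roll": 8,"fingers": 0}
  ]
}}

```text
clock: 5.58
tool_pos: [543.6, 41.6, 194.3]
tool_rot: [0.0, 0.358, 0.934, 0.001]
wrist_force: [0.2, 4.4, 5.4]
grip_width: 0.137
```

```bash
cat >> h.py <<'E'
def cr():
    o,R=st(); d=np.array(o["tool_pos"])[:2]-AX; print("r",np.hypot(*d).round(1),"theta",np.degrees(np.arctan2(d[1],d[0])).round(1))
    return o,R
E
python3 -c "
from h import *
cr()"
```

```text
t 5.58 pos [543.6  41.6 194.3] psi 138.0 q1,q6 deg [ 4.3 46.3] F [0.2 4.4 5.4] grip 0.137
r 60.2 theta 137.9
```

Tracking matches (r 60.2, theta = psi). Continuing 120°.

Emit:
{"method": "play_rows", "body": {
  "series": [
    {"tx": -0.09,"ty": 1.04,"tz": 0,"roll": 10,"fingers": 0},
    {"tx": -0.09,"ty": 1.04,"tz": 0,"roll": 10,"fingers": 0},
    {"tx": -0.09,"ty": 1.04,"tz": 0,"roll": 10,"fingers": 0},
    {"tx": -0.09,"ty": 1.04,"tz": 0,"roll": 10,"fingers": 0},
    {"tx": -0.09,"ty": 1.04,"tz": 0,"roll": 10,"fingers": 0},
    {"tx": -0.09,"ty": 1.04,"tz": 0,"roll": 10,"fingers": 0},
    {"tx": -0.09,"ty": 1.04,"tz": 0,"roll": 10,"fingers": 0},
    {"tx": -0.09,"ty": 1.04,"tz": 0,"roll": 10,"fingers": 0},
    {"tx": -0.09,"ty": 1.04,"tz": 0,"roll": 10,"fingers": 0},
    {"tx": -0.09,"ty": 1.04,"tz": 0,"roll": 10,"fingers": 0},
    {"tx": -0.09,"ty": 1.04,"tz": 0,"roll": 10,"fingers": 0},
    {"tx": -0.09,"ty": 1.04,"tz": 0,"roll": 10,"fingers": 0}
  ]
}}

```text
clock: 7.08
tool_pos: [646.6, 20.4, 194.3]
tool_rot: [-0.001, 0.988, 0.156, 0.002]
wrist_force: [2.7, 4.7, 4.2]
grip_width: 0.13
```

```bash
python3 -c "
from h import *
cr()"
```

```text
t 7.08 pos [646.6  20.4 194.3] psi 17.9 q1,q6 deg [  1.8 163.9] F [2.7 4.7 4.2] grip 0.13
r 61.3 theta 18.1
```

Emit:
{"method": "play_rows", "body": {
  "series": [
    {"tx": 0,"ty": 0,"tz": 0,"roll": 0,"fingers": 1},
    {"tx": 0,"ty": 0,"tz": 0,"roll": 0,"fingers": 1},
    {"tx": 0,"ty": 0,"tz": 0,"roll": 0,"fingers": 1},
    {"tx": 0,"ty": 0,"tz": -3,"roll": 0,"fingers": 1},
    {"tx": 0,"ty": 0,"tz": -3,"roll": 0,"fingers": 1},
    {"tx": 0,"ty": 0,"tz": 0,"roll": -10,"fingers": 1},
    {"tx": 0,"ty": 0,"tz": 0,"roll": -10,"fingers": 1},
    {"tx": 0,"ty": 0,"tz": 0,"roll": -10,"fingers": 1},
    {"tx": 0,"ty": 0,"tz": 0,"roll": -10,"fingers": 1},
    {"tx": 0,"ty": 0,"tz": 0,"roll": -10,"fingers": 1},
    {"tx": 0,"ty": 0,"tz": 0,"roll": -10,"fingers": 1},
    {"tx": 0,"ty": 0,"tz": 0,"roll": -10,"fingers": 1}
  ]
}}

```text
clock: 8.57
tool_pos: [644.5, 19.4, 253.2]
tool_rot: [-0.0, 0.716, 0.698, -0.0]
wrist_force: [1.0, 0.5, 0.7]
grip_width: 1.001
```

Emit:
{"method": "play_rows", "body": {
  "series": [
    {"tx": 0,"ty": 0,"tz": 0,"roll": -10,"fingers": 1},
    {"tx": 0,"ty": 0,"tz": 0,"roll": -10,"fingers": 1},
    {"tx": 0,"ty": 0,"tz": 0,"roll": -10,"fingers": 1},
    {"tx": 0,"ty": 0,"tz": 0,"roll": -10,"fingers": 1},
    {"tx": 0,"ty": 0,"tz": 0,"roll": -10,"fingers": 1},
    {"tx": 0,"ty": 0,"tz": 0,"roll": -10,"fingers": 1},
    {"tx": 0,"ty": 0,"tz": 0,"roll": -10,"fingers": 1},
    {"tx": 0,"ty": 0,"tz": 0,"roll": -10,"fingers": 1},
    {"tx": 0,"ty": 0,"tz": 0,"roll": -10,"fingers": 1},
    {"tx": 0,"ty": 0,"tz": 0,"roll": -10,"fingers": 1},
    {"tx": 0,"ty": 0,"tz": 0,"roll": -10,"fingers": 1},
    {"tx": 0,"ty": 0,"tz": 0,"roll": 0,"fingers": 1}
  ]
}}

```text
clock: 10.07
tool_pos: [644.6, 19.4, 253.2]
tool_rot: [-0.0, -0.157, 0.988, -0.0]
wrist_force: [-0.7, 0.8, 1.0]
grip_width: 0.998
```

```bash
cat >> h.py <<'E'
def blade():
    o,R=cr(); W=wristW(o,R,snapshot("wrist")); z=W[...,2]; m=(z>222)&(z<238)&(np.hypot(W[...,0]-AX[0],W[...,1]-AX[1])<95)
    if m.any():
        r=cv2.minAreaRect(W[m][:,:2].astype(np.float32)); d=np.array(r[0])-AX
        print("blade",m.sum(),r,"theta",np.degrees(np.arctan2(d[1],d[0])),"tool shift cm",totool(R,o["tool_pos"],[*r[0],194]))
E
python3 -c "
from h import *
blade()"
```

```text
t 10.07 pos [644.6  19.4 253.2] psi -161.9 q1,q6 deg [  1.7 -16.4] F [-0.7  0.8  1. ] grip 0.998
r 59.1 theta 17.8
blade 1316 ((645.4490966796875, 19.71065330505371), (33.964542388916016, 11.930137634277344), 17.697250366210938) theta 17.856410415402824 tool shift cm [-9.32654184e-02  4.16694587e-03  5.92169531e+00]
```

The blade is where expected. Regripping and starting the second stroke with the tool axes reversed.

Emit:
{"method": "play_rows", "body": {
  "series": [
    {"tx": -0.1,"ty": 0,"tz": 3,"roll": 0,"fingers": 1},
    {"tx": 0,"ty": 0,"tz": 3,"roll": 0,"fingers": 1},
    {"tx": 0,"ty": 0,"tz": 0,"roll": 0,"fingers": 0},
    {"tx": 0,"ty": 0,"tz": 0,"roll": 0,"fingers": 0},
    {"tx": 0,"ty": 0,"tz": 0,"roll": 0,"fingers": 0},
    {"tx": 0,"ty": 0,"tz": 0,"roll": 0,"fingers": 0},
    {"tx": 0,"ty": 0,"tz": 0,"roll": 0,"fingers": 0},
    {"tx": 0,"ty": 0,"tz": 0,"roll": 0,"fingers": 0}
  ]
}}

```text
clock: 11.12
tool_pos: [646.2, 19.9, 194.5]
tool_rot: [0.001, -0.158, 0.987, 0.0]
wrist_force: [-1.3, 1.2, 6.2]
grip_width: 0.134
```

Emit:
{"method": "play_rows", "body": {
  "series": [
    {"tx": 0.09,"ty": -1.04,"tz": 0,"roll": 10,"fingers": 0},
    {"tx": 0.09,"ty": -1.04,"tz": 0,"roll": 10,"fingers": 0},
    {"tx": 0.09,"ty": -1.04,"tz": 0,"roll": 10,"fingers": 0},
    {"tx": 0.09,"ty": -1.04,"tz": 0,"roll": 10,"fingers": 0},
    {"tx": 0.09,"ty": -1.04,"tz": 0,"roll": 10,"fingers": 0},
    {"tx": 0.09,"ty": -1.04,"tz": 0,"roll": 10,"fingers": 0},
    {"tx": 0.09,"ty": -1.04,"tz": 0,"roll": 10,"fingers": 0},
    {"tx": 0.09,"ty": -1.04,"tz": 0,"roll": 10,"fingers": 0},
    {"tx": 0.09,"ty": -1.04,"tz": 0,"roll": 10,"fingers": 0}
  ]
}}

```text
clock: 12.25
tool_pos: [607.5, -55.6, 194.5]
tool_rot: [0.0, 0.588, 0.809, 0.001]
wrist_force: [-1.4, 5.3, 6.8]
grip_width: 0.134
```

```bash
python3 -c "
from h import *
cr()"
```

```text
t 12.25 pos [607.5 -55.6 194.5] psi 107.9 q1,q6 deg [-5.3 66.8] F [-1.4  5.3  6.8] grip 0.134
r 60.0 theta -71.4
```

Emit:
{"method": "play_rows", "body": {
  "series": [
    {"tx": 0.09,"ty": -1.04,"tz": 0,"roll": 10,"fingers": 0},
    {"tx": 0.09,"ty": -1.04,"tz": 0,"roll": 10,"fingers": 0},
    {"tx": 0.09,"ty": -1.04,"tz": 0,"roll": 10,"fingers": 0},
    {"tx": 0.09,"ty": -1.04,"tz": 0,"roll": 10,"fingers": 0},
    {"tx": 0.09,"ty": -1.04,"tz": 0,"roll": 10,"fingers": 0},
    {"tx": 0.09,"ty": -1.04,"tz": 0,"roll": 10,"fingers": 0},
    {"tx": 0.09,"ty": -1.04,"tz": 0,"roll": 10,"fingers": 0},
    {"tx": 0.09,"ty": -1.04,"tz": 0,"roll": 10,"fingers": 0},
    {"tx": 0.09,"ty": -1.04,"tz": 0,"roll": 10,"fingers": 0}
  ]
}}

```text
clock: 13.38
tool_pos: [531.9, -17.0, 194.5]
tool_rot: [-0.0, 0.988, 0.156, 0.001]
wrist_force: [1.1, 5.1, 5.5]
grip_width: 0.131
```

Emit:
{"method": "play_rows", "body": {
  "series": [
    {"tx": 0,"ty": 0,"tz": 0,"roll": 0,"fingers": 1},
    {"tx": 0,"ty": 0,"tz": 0,"roll": 0,"fingers": 1},
    {"tx": 0,"ty": 0,"tz": 0,"roll": 0,"fingers": 1},
    {"tx": 0,"ty": 0,"tz": -3,"roll": 0,"fingers": 1},
    {"tx": 0,"ty": 0,"tz": -3,"roll": 0,"fingers": 1},
    {"tx": 0,"ty": 0,"tz": 0,"roll": -10,"fingers": 1},
    {"tx": 0,"ty": 0,"tz": 0,"roll": -10,"fingers": 1},
    {"tx": 0,"ty": 0,"tz": 0,"roll": -10,"fingers": 1},
    {"tx": 0,"ty": 0,"tz": 0,"roll": -10,"fingers": 1},
    {"tx": 0,"ty": 0,"tz": 0,"roll": -10,"fingers": 1},
    {"tx": 0,"ty": 0,"tz": 0,"roll": -10,"fingers": 1},
    {"tx": 0,"ty": 0,"tz": 0,"roll": -10,"fingers": 1}
  ]
}}

```text
clock: 14.88
tool_pos: [532.0, -18.3, 253.0]
tool_rot: [-0.0, 0.716, 0.698, -0.0]
wrist_force: [1.3, 0.0, -0.4]
grip_width: 1.0
```

Emit:
{"method": "play_rows", "body": {
  "series": [
    {"tx": 0,"ty": 0,"tz": 0,"roll": -10,"fingers": 1},
    {"tx": 0,"ty": 0,"tz": 0,"roll": -10,"fingers": 1},
    {"tx": 0,"ty": 0,"tz": 0,"roll": -10,"fingers": 1},
    {"tx": 0,"ty": 0,"tz": 0,"roll": -10,"fingers": 1},
    {"tx": 0,"ty": 0,"tz": 0,"roll": -10,"fingers": 1},
    {"tx": 0,"ty": 0,"tz": 0,"roll": -10,"fingers": 1},
    {"tx": 0,"ty": 0,"tz": 0,"roll": -10,"fingers": 1},
    {"tx": 0,"ty": 0,"tz": 0,"roll": -10,"fingers": 1},
    {"tx": 0,"ty": 0,"tz": 0,"roll": -10,"fingers": 1},
    {"tx": 0,"ty": 0,"tz": 0,"roll": -10,"fingers": 1},
    {"tx": 0,"ty": 0,"tz": 0,"roll": -10,"fingers": 1},
    {"tx": 0,"ty": 0,"tz": 0,"roll": 0,"fingers": 1}
  ]
}}

```text
clock: 16.38
tool_pos: [532.0, -18.2, 253.0]
tool_rot: [-0.0, -0.157, 0.988, -0.0]
wrist_force: [0.0, -0.0, -0.1]
grip_width: 0.999
```

```bash
python3 -c "
from h import *
blade()"
```

```text
t 16.38 pos [532.  -18.2 253. ] psi -161.9 q1,q6 deg [ -2. -20.] F [ 0.  -0.  -0.1] grip 0.999
r 59.5 theta -160.9
blade 1330 ((530.9608154296875, -16.14450454711914), (33.627532958984375, 11.954562187194824), 17.68720054626465) theta -163.07847879923042 tool shift cm [0.03681216 0.22887722 5.90406715]
```

Emit:
{"method": "play_rows", "body": {
  "series": [
    {"tx": 0.05,"ty": 0.2,"tz": 3,"roll": 0,"fingers": 1},
    {"tx": 0,"ty": 0,"tz": 3,"roll": 0,"fingers": 1},
    {"tx": 0,"ty": 0,"tz": 0,"roll": 0,"fingers": 0},
    {"tx": 0,"ty": 0,"tz": 0,"roll": 0,"fingers": 0},
    {"tx": 0,"ty": 0,"tz": 0,"roll": 0,"fingers": 0},
    {"tx": 0,"ty": 0,"tz": 0,"roll": 0,"fingers": 0},
    {"tx": 0,"ty": 0,"tz": 0,"roll": 0,"fingers": 0},
    {"tx": 0,"ty": 0,"tz": 0,"roll": 0,"fingers": 0}
  ]
}}

```text
clock: 17.42
tool_pos: [531.5, -16.6, 194.4]
tool_rot: [0.001, -0.158, 0.988, -0.001]
wrist_force: [0.1, -2.3, 5.2]
grip_width: 0.137
```

Emit:
{"method": "play_rows", "body": {
  "series": [
    {"tx": -0.09,"ty": 1.04,"tz": 0,"roll": 10,"fingers": 0},
    {"tx": -0.09,"ty": 1.04,"tz": 0,"roll": 10,"fingers": 0},
    {"tx": -0.09,"ty": 1.04,"tz": 0,"roll": 10,"fingers": 0},
    {"tx": -0.09,"ty": 1.04,"tz": 0,"roll": 10,"fingers": 0},
    {"tx": -0.09,"ty": 1.04,"tz": 0,"roll": 10,"fingers": 0},
    {"tx": -0.09,"ty": 1.04,"tz": 0,"roll": 10,"fingers": 0},
    {"tx": -0.09,"ty": 1.04,"tz": 0,"roll": 10,"fingers": 0},
    {"tx": -0.09,"ty": 1.04,"tz": 0,"roll": 10,"fingers": 0},
    {"tx": -0.09,"ty": 1.04,"tz": 0,"roll": 10,"fingers": 0}
  ]
}}

```text
clock: 18.55
tool_pos: [570.4, 59.0, 194.4]
tool_rot: [0.002, 0.589, 0.808, 0.0]
wrist_force: [3.2, -5.7, 4.7]
grip_width: 0.134
```

```bash
python3 -c "
from h import *
cr()"
```

```text
t 18.55 pos [570.4  59.  194.4] psi 107.9 q1,q6 deg [ 6.  78.1] F [ 3.2 -5.7  4.7] grip 0.134
r 60.4 theta 107.2
```

Emit:
{"method": "play_rows", "body": {
  "series": [
    {"tx": -0.09,"ty": 1.04,"tz": 0,"roll": 10,"fingers": 0},
    {"tx": -0.09,"ty": 1.04,"tz": 0,"roll": 10,"fingers": 0},
    {"tx": -0.09,"ty": 1.04,"tz": 0,"roll": 10,"fingers": 0},
    {"tx": -0.09,"ty": 1.04,"tz": 0,"roll": 10,"fingers": 0},
    {"tx": -0.09,"ty": 1.04,"tz": 0,"roll": 10,"fingers": 0},
    {"tx": -0.09,"ty": 1.04,"tz": 0,"roll": 10,"fingers": 0},
    {"tx": -0.09,"ty": 1.04,"tz": 0,"roll": 10,"fingers": 0},
    {"tx": -0.09,"ty": 1.04,"tz": 0,"roll": 10,"fingers": 0},
    {"tx": -0.09,"ty": 1.04,"tz": 0,"roll": 10,"fingers": 0}
  ]
}}

```text
clock: 19.68
tool_pos: [646.4, 20.6, 194.4]
tool_rot: [0.001, 0.988, 0.156, 0.002]
wrist_force: [3.5, -2.9, 5.5]
grip_width: 0.131
```

Emit:
{"method": "play_rows", "body": {
  "series": [
    {"tx": 0,"ty": 0,"tz": 0,"roll": 0,"fingers": 1},
    {"tx": 0,"ty": 0,"tz": 0,"roll": 0,"fingers": 1},
    {"tx": 0,"ty": 0,"tz": 0,"roll": 0,"fingers": 1},
    {"tx": 0,"ty": 0,"tz": -3,"roll": 0,"fingers": 1},
    {"tx": 0,"ty": 0,"tz": -3,"roll": 0,"fingers": 1},
    {"tx": 0,"ty": 0,"tz": 0,"roll": -10,"fingers": 1},
    {"tx": 0,"ty": 0,"tz": 0,"roll": -10,"fingers": 1},
    {"tx": 0,"ty": 0,"tz": 0,"roll": -10,"fingers": 1},
    {"tx": 0,"ty": 0,"tz": 0,"roll": -10,"fingers": 1},
    {"tx": 0,"ty": 0,"tz": 0,"roll": -10,"fingers": 1},
    {"tx": 0,"ty": 0,"tz": 0,"roll": -10,"fingers": 1},
    {"tx": 0,"ty": 0,"tz": 0,"roll": -10,"fingers": 1}
  ]
}}

```text
clock: 21.18
tool_pos: [644.4, 21.8, 253.2]
tool_rot: [-0.0, 0.716, 0.698, -0.0]
wrist_force: [0.9, -0.4, 0.5]
grip_width: 1.002
```

Emit:
{"method": "play_rows", "body": {
  "series": [
    {"tx": 0,"ty": 0,"tz": 0,"roll": -10,"fingers": 1},
    {"tx": 0,"ty": 0,"tz": 0,"roll": -10,"fingers": 1},
    {"tx": 0,"ty": 0,"tz": 0,"roll": -10,"fingers": 1},
    {"tx": 0,"ty": 0,"tz": 0,"roll": -10,"fingers": 1},
    {"tx": 0,"ty": 0,"tz": 0,"roll": -10,"fingers": 1},
    {"tx": 0,"ty": 0,"tz": 0,"roll": -10,"fingers": 1},
    {"tx": 0,"ty": 0,"tz": 0,"roll": -10,"fingers": 1},
    {"tx": 0,"ty": 0,"tz": 0,"roll": -10,"fingers": 1},
    {"tx": 0,"ty": 0,"tz": 0,"roll": -10,"fingers": 1},
    {"tx": 0,"ty": 0,"tz": 0,"roll": -10,"fingers": 1},
    {"tx": 0,"ty": 0,"tz": 0,"roll": -10,"fingers": 1},
    {"tx": 0,"ty": 0,"tz": 0,"roll": 0,"fingers": 1}
  ]
}}

```text
clock: 22.68
tool_pos: [644.4, 21.7, 253.2]
tool_rot: [-0.0, -0.157, 0.988, 0.0]
wrist_force: [-0.2, -0.2, 0.1]
grip_width: 0.996
```

```bash
python3 -c "
from h import *
blade()"
```

```text
t 22.68 pos [644.4  21.7 253.2] psi -161.9 q1,q6 deg [  1.9 -16.2] F [-0.2 -0.2  0.1] grip 0.996
r 59.7 theta 20.0
blade 1298 ((645.78271484375, 20.02310562133789), (34.10115051269531, 12.006778717041016), 18.211336135864258) theta 18.041317578417605 tool shift cm [-0.07667553 -0.2039822   5.91901833]
```

Emit:
{"method": "play_rows", "body": {
  "series": [
    {"tx": -0.08,"ty": -0.2,"tz": 3,"roll": 0,"fingers": 1},
    {"tx": 0,"ty": 0,"tz": 3,"roll": 0,"fingers": 1},
    {"tx": 0,"ty": 0,"tz": 0,"roll": 0,"fingers": 0},
    {"tx": 0,"ty": 0,"tz": 0,"roll": 0,"fingers": 0},
    {"tx": 0,"ty": 0,"tz": 0,"roll": 0,"fingers": 0},
    {"tx": 0,"ty": 0,"tz": 0,"roll": 0,"fingers": 0},
    {"tx": 0,"ty": 0,"tz": 0,"roll": 0,"fingers": 0},
    {"tx": 0,"ty": 0,"tz": 0,"roll": 0,"fingers": 0}
  ]
}}

```text
clock: 23.72
tool_pos: [646.4, 20.0, 194.5]
tool_rot: [0.001, -0.158, 0.987, 0.0]
wrist_force: [-0.8, 2.8, 5.3]
grip_width: 0.13
```

Emit:
{"method": "play_rows", "body": {
  "series": [
    {"tx": 0.09,"ty": -1.04,"tz": 0,"roll": 10,"fingers": 0},
    {"tx": 0.09,"ty": -1.04,"tz": 0,"roll": 10,"fingers": 0},
    {"tx": 0.09,"ty": -1.04,"tz": 0,"roll": 10,"fingers": 0},
    {"tx": 0.09,"ty": -1.04,"tz": 0,"roll": 10,"fingers": 0},
    {"tx": 0.09,"ty": -1.04,"tz": 0,"roll": 10,"fingers": 0},
    {"tx": 0.09,"ty": -1.04,"tz": 0,"roll": 10,"fingers": 0},
    {"tx": 0.02,"ty": -0.52,"tz": 0,"roll": 5,"fingers": 0},
    {"tx": 0,"ty": 0,"tz": 0,"roll": 0,"fingers": 0}
  ]
}}

```text
clock: 24.72
tool_pos: [630.1, -42.6, 194.5]
tool_rot: [0.001, 0.397, 0.918, 0.0]
wrist_force: [-1.3, 2.0, 5.9]
grip_width: 0.136
```

```bash
python3 -c "
from h import *
cr()"
```

```text
t 24.73 pos [630.1 -42.6 194.5] psi 133.2 q1,q6 deg [-3.9 43. ] F [-1.3  2.   5.9] grip 0.136
r 60.6 theta -46.4
```

Emit:
{"method": "play_rows", "body": {
  "series": [
    {"tx": 0,"ty": -0.21,"tz": 0,"roll": 2,"fingers": 0},
    {"tx": 0.01,"ty": -0.21,"tz": 0,"roll": 2,"fingers": 0},
    {"tx": 0,"ty": 0,"tz": 0,"roll": 0,"fingers": 0}
  ]
}}

```text
clock: 25.1
tool_pos: [627.0, -45.2, 194.5]
tool_rot: [0.001, 0.429, 0.903, 0.0]
wrist_force: [-1.9, 1.8, 5.8]
grip_width: 0.136
```

Emit:
{"method": "play_rows", "body": {
  "series": [
    {"tx": 0,"ty": -0.21,"tz": 0,"roll": 2,"fingers": 0},
    {"tx": 0,"ty": 0,"tz": 0,"roll": 0,"fingers": 0}
  ]
}}

```text
clock: 25.35
tool_pos: [626.8, -45.5, 194.6]
tool_rot: [0.001, 0.443, 0.897, 0.002]
wrist_force: [2.9, 4.6, 5.4]
grip_width: 0.132
```

```bash
python3 -c "
from h import *
cr()"
```

```text
t 25.35 pos [626.8 -45.5 194.6] psi 127.4 q1,q6 deg [-4.2 48.4] F [2.9 4.6 5.4] grip 0.132
r 60.6 theta -50.6
```

Motion stalled at theta -50.6° (stop predicted at -51.1°) and the force changed, so it looks like the stop. One more nudge to confirm, then release, rise and look.

Emit:
{"method": "play_rows", "body": {
  "series": [
    {"tx": 0,"ty": -0.2,"tz": 0,"roll": 0,"fingers": 0},
    {"tx": 0,"ty": 0,"tz": 0,"roll": 0,"fingers": 0}
  ]
}}

```text
clock: 25.6
tool_pos: [626.7, -45.5, 194.6]
tool_rot: [0.002, 0.442, 0.897, 0.003]
wrist_force: [9.2, 8.9, 2.7]
grip_width: 0.134
```

Emit:
{"method": "play_rows", "body": {
  "series": [
    {"tx": 0,"ty": 0.3,"tz": 0,"roll": 0,"fingers": 1},
    {"tx": 0,"ty": 0,"tz": 0,"roll": 0,"fingers": 1},
    {"tx": 0,"ty": 0,"tz": 0,"roll": 0,"fingers": 1},
    {"tx": 0,"ty": 0,"tz": -4,"roll": 0,"fingers": 1},
    {"tx": 0,"ty": 0,"tz": -4,"roll": 0,"fingers": 1},
    {"tx": 0,"ty": 0,"tz": -4,"roll": 0,"fingers": 1},
    {"tx": 0,"ty": 0,"tz": 0,"roll": 0,"fingers": 1}
  ]
}}

```text
clock: 26.48
tool_pos: [627.0, -46.6, 316.8]
tool_rot: [0.003, 0.445, 0.896, 0.001]
wrist_force: [1.2, -0.3, 0.1]
grip_width: 0.996
```

```bash
python3 - <<'E'
from h import *
o,R=st(); s=snapshot("wrist"); cv2.imwrite("pics/w3.png",s["img"][...,::-1])
yaw=np.radians(-12.4); c=np.array([606.5,84.3]); ey=np.array([-np.sin(yaw),np.cos(yaw)]); well=c+65*ey; print("well",well)
def bar(W,n):
    z=W[...,2]
    m=(z>222)&(z<240)&(np.hypot(*(W[...,:2]-AX).transpose(2,0,1))<95)
    if m.sum()>20: r=cv2.minAreaRect(W[m][:,:2].astype(np.float32)); d=np.array(r[0])-AX; print(n,"blade",r,np.degrees(np.arctan2(d[1],d[0])))
    m=(z>190)&(z<235)&(np.hypot(*(W[...,:2]-well).transpose(2,0,1))<55)
    if m.sum()>20: print(n,"bar",m.sum(),np.percentile(z[m],[5,50,95]),cv2.minAreaRect(W[m&(z>207)][:,:2].astype(np.float32)))
bar(wristW(o,R,s),"wrist")
for n in("top","scene"): bar(world(snapshot(n)),n)
E
```

```text
t 26.48 pos [627.  -46.6 316.8] psi 127.1 q1,q6 deg [-4.2 48.6] F [ 1.2 -0.3  0.1] grip 0.996
well [620.45779627 147.78369809]
wrist blade ((625.9888305664062, -44.04071044921875), (11.973448753356934, 33.10639953613281), 38.809078216552734) -50.26542129117014
wrist bar 723 [193.6889918  212.51987511 214.7712711 ] ((610.6293334960938, 112.58456420898438), (19.848487854003906, 14.042924880981445), 80.15933990478516)
top bar 126 [199.45068261 213.25747798 216.09250691] ((623.5730590820312, 170.96473693847656), (34.4978141784668, 13.802010536193848), 81.31031036376953)
scene blade ((627.3914794921875, -45.50232696533203), (13.127147674560547, 32.722259521484375), 37.7994270324707) -50.12979832945354
scene bar 442 [199.82802715 212.6584783  215.24020275] ((619.0858154296875, 145.67123413085938), (88.23229217529297, 14.903779029846191), 77.93388366699219)
```

View pics/w3.png

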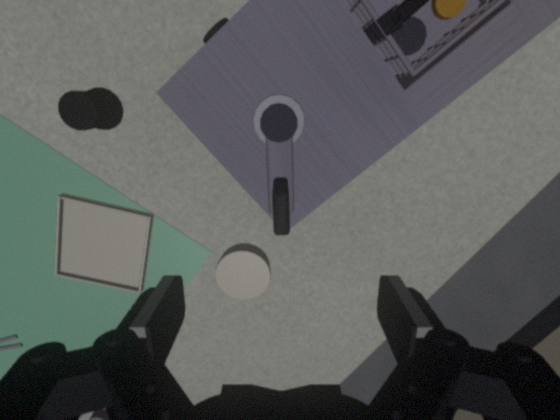

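The lift is up: bar top at about 214-215 in all views, matching 130+85. Crank blade at (281,206), theta -50°. The full bar in the scene view is centred at (619, 146), along 77.9°, 88 mm long. I'll move above the bar.

Emit:
{"method": "play_rows", "body": {
  "series": [
    {"tx": 0,"ty": 0,"tz": 0,"roll": 9.8,"fingers": 1},
    {"tx": 0,"ty": 0,"tz": 0,"roll": 9.8,"fingers": 1},
    {"tx": 0,"ty": 0,"tz": 0,"roll": 9.8,"fingers": 1},
    {"tx": 0,"ty": 0,"tz": 0,"roll": 9.8,"fingers": 1},
    {"tx": 0,"ty": 0,"tz": 0,"roll": 10,"fingers": 1},
    {"tx": 3.7,"ty": -0.95,"tz": 0,"roll": 0,"fingers": 1},
    {"tx": 3.7,"ty": -0.95,"tz": 0,"roll": 0,"fingers": 1},
    {"tx": 3.7,"ty": -0.95,"tz": 0,"roll": 0,"fingers": 1},
    {"tx": 3.7,"ty": -0.95,"tz": 0,"roll": 0,"fingers": 1},
    {"tx": 3.7,"ty": -0.95,"tz": 0,"roll": 0,"fingers": 1},
    {"tx": 0,"ty": 0,"tz": 3,"roll": 0,"fingers": 1},
    {"tx": 0,"ty": 0,"tz": 0,"roll": 0,"fingers": 1}
  ]
}}

```text
clock: 28.12
tool_pos: [616.7, 144.8, 279.5]
tool_rot: [-0.001, 0.777, 0.629, -0.003]
wrist_force: [0.5, -0.6, -0.8]
grip_width: 0.994
```

```bash
python3 - <<'E'
from h import *
o,R=st(); s=snapshot("wrist"); cv2.imwrite("pics/w4.png",s["img"][...,::-1]); W=wristW(o,R,s); z=W[...,2]
m=(z>206)&(z<222)&(np.hypot(W[...,0]-620,W[...,1]-147)<60)
r=cv2.minAreaRect(W[m][:,:2].astype(np.float32)); print(m.sum(),np.median(z[m]),r, totool(R,o["tool_pos"],[*r[0],188]))
print("vs scene",totool(R,o["tool_pos"],[619.1,145.7,188]))
E
```

```text
t 28.12 pos [616.7 144.8 279.5] psi 78.0 q1,q6 deg [ 13.2 115.2] F [ 0.5 -0.6 -0.8] grip 0.994
2004 213.52756772562094 ((618.6595458984375, 146.4114532470703), (88.57757568359375, 13.802312850952148), 78.05105590820312) [0.23120869 0.22032366 9.14416289]
vs scene [0.17075533 0.27817706 9.14398481]
```

View pics/w4.png

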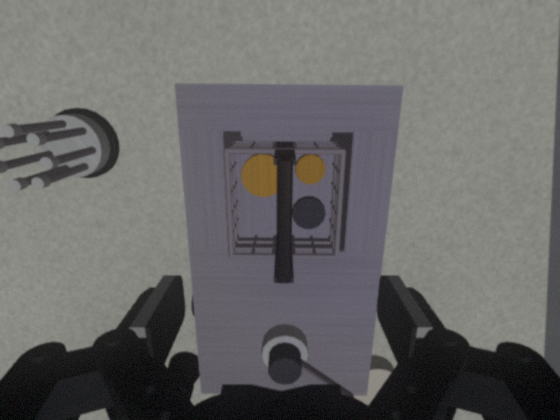

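The bar (284,215) is centred and parallel between the jaws, and the basket sits in the well mouth. Descend, grip and lift.

Emit:
{"method": "play_rows", "body": {
  "series": [
    {"tx": 0.2,"ty": 0.25,"tz": 3,"roll": 0,"fingers": 1},
    {"tx": 0,"ty": 0,"tz": 3,"roll": 0,"fingers": 1},
    {"tx": 0,"ty": 0,"tz": 3,"roll": 0,"fingers": 1},
    {"tx": 0,"ty": 0,"tz": 0,"roll": 0,"fingers": 1},
    {"tx": 0,"ty": 0,"tz": 0,"roll": 0,"fingers": 0},
    {"tx": 0,"ty": 0,"tz": 0,"roll": 0,"fingers": 0},
    {"tx": 0,"ty": 0,"tz": 0,"roll": 0,"fingers": 0},
    {"tx": 0,"ty": 0,"tz": 0,"roll": 0,"fingers": 0},
    {"tx": 0,"ty": 0,"tz": 0,"roll": 0,"fingers": 0},
    {"tx": 0,"ty": 0,"tz": 0,"roll": 0,"fingers": 0},
    {"tx": 0,"ty": 0,"tz": -1,"roll": 0,"fingers": 0},
    {"tx": 0,"ty": 0,"tz": -1,"roll": 0,"fingers": 0}
  ]
}}

```text
clock: 29.68
tool_pos: [621.2, 146.1, 213.7]
tool_rot: [-0.0, 0.777, 0.629, -0.0]
wrist_force: [0.7, -0.1, -3.3]
grip_width: 0.103
```

Emit:
{"method": "play_rows", "body": {
  "series": [
    {"tx": 0,"ty": 0,"tz": -2,"roll": 0,"fingers": 0},
    {"tx": 0,"ty": 0,"tz": -2,"roll": 0,"fingers": 0},
    {"tx": 0,"ty": 0,"tz": -2,"roll": 0,"fingers": 0},
    {"tx": 0,"ty": 0,"tz": -2,"roll": 0,"fingers": 0},
    {"tx": 0,"ty": 0,"tz": -2,"roll": 0,"fingers": 0},
    {"tx": 0,"ty": 0,"tz": -1,"roll": 0,"fingers": 0},
    {"tx": 0,"ty": 0,"tz": 0,"roll": 0,"fingers": 0}
  ]
}}

```text
clock: 30.55
tool_pos: [621.6, 146.2, 324.0]
tool_rot: [0.0, 0.777, 0.629, 0.001]
wrist_force: [-0.1, -0.4, -2.4]
grip_width: 0.102
```

```bash
python3 - <<'E'
from h import *
o,R=st(); s=snapshot("scene"); cv2.imwrite("pics/s5.png",s["img"][...,::-1])
print(totool(R,o["tool_pos"],[497,-302.5,250]))
E
```

```text
t 30.55 pos [621.6 146.2 324. ] psi 78.0 q1,q6 deg [ 13.2 115.3] F [-0.1 -0.4 -2.4] grip 0.102
[-46.4871746   -2.83953849   7.36771655]
```

View pics/s5.png

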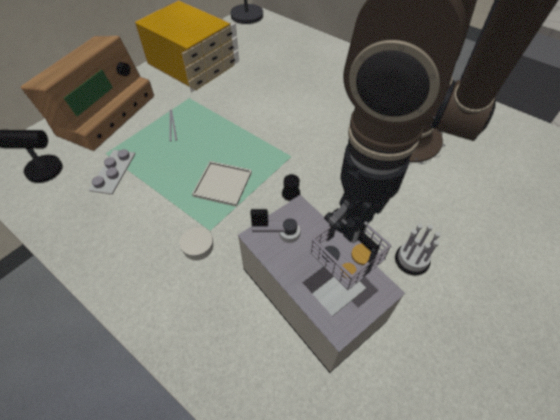

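The basket is held level and clear of the well; in the picture it sits at about (350,255). The platform is up at (338,290), the crank blade at (259,215), the tray at (222,184), and the loupe, stand and tin haven't moved. Moving to the tray.

Emit:
{"method": "play_rows", "body": {
  "series": [
    {"tx": -1.5,"ty": -0.24,"tz": 0,"roll": 0,"fingers": 0},
    {"tx": -3,"ty": -0.24,"tz": 0,"roll": 0,"fingers": 0},
    {"tx": -4.5,"ty": -0.24,"tz": 0,"roll": 0,"fingers": 0},
    {"tx": -4.75,"ty": -0.24,"tz": 0,"roll": 0,"fingers": 0},
    {"tx": -4.75,"ty": -0.24,"tz": 0,"roll": 0,"fingers": 0},
    {"tx": -4.75,"ty": -0.24,"tz": 0,"roll": 0,"fingers": 0},
    {"tx": -4.75,"ty": -0.24,"tz": 0,"roll": 0,"fingers": 0},
    {"tx": -4.75,"ty": -0.24,"tz": 0,"roll": 0,"fingers": 0},
    {"tx": -4.75,"ty": -0.24,"tz": 0,"roll": 0,"fingers": 0},
    {"tx": -4.5,"ty": -0.24,"tz": 0,"roll": 0,"fingers": 0},
    {"tx": -3,"ty": -0.24,"tz": 0,"roll": 0,"fingers": 0},
    {"tx": -1.5,"ty": -0.24,"tz": 0,"roll": 0,"fingers": 0}
  ]
}}

```text
clock: 32.1
tool_pos: [494.5, -304.3, 322.6]
tool_rot: [-0.001, 0.778, 0.628, -0.0]
wrist_force: [0.2, -0.1, -3.1]
grip_width: 0.102
```

Emit:
{"method": "play_rows", "body": {
  "series": [
    {"tx": 0,"ty": 0,"tz": 1,"roll": -7,"fingers": 0},
    {"tx": 0,"ty": 0,"tz": 2.5,"roll": -7,"fingers": 0},
    {"tx": 0,"ty": 0,"tz": 2.5,"roll": -7,"fingers": 0},
    {"tx": 0,"ty": 0,"tz": 2.5,"roll": -7,"fingers": 0},
    {"tx": 0,"ty": 0,"tz": 2.5,"roll": -6.6,"fingers": 0},
    {"tx": 0,"ty": 0,"tz": 2.5,"roll": 0,"fingers": 0},
    {"tx": 0,"ty": 0,"tz": 1.5,"roll": 0,"fingers": 0},
    {"tx": 0,"ty": 0,"tz": 0,"roll": 0,"fingers": 0}
  ]
}}

```text
clock: 33.1
tool_pos: [495.3, -302.0, 172.3]
tool_rot: [-0.001, 0.555, 0.832, -0.0]
wrist_force: [-0.4, 0.6, -2.9]
grip_width: 0.102
```

```bash
python3 - <<'E'
from h import *
o,R=st(); print(totool(R,o["tool_pos"],[497,-302.5,68]))
s=snapshot("wrist"); a=s["img"]; t=snapshot("scene")["img"][60:290,80:420]
t=cv2.resize(t,None,fx=1.2,fy=1.2); b=np.zeros((420,t.shape[1],3),np.uint8); b[:t.shape[0]]=t; im=np.hstack([a[:, :],b]); im=cv2.resize(im,(800,int(420*800/im.shape[1])))
cv2.imwrite("pics/c6.png",im[...,::-1])
W=wristW(o,R,s); z=W[...,2]; d=np.hypot(W[...,0]-497,W[...,1]+302.5)
m=(z>10)&(z<17)&(d<100)
print("rim seen",m.sum(),cv2.minAreaRect(W[m][:,:2].astype(np.float32)))
W2=world(snapshot("scene")); z2=W2[...,2]; d2=np.hypot(W2[...,0]-497,W2[...,1]+302.5)
for n,W_,z_,d_ in(("scene",W2,z2,d2),("wrist",W,z,d)):
    m=(d_<75)&(z_>60)&(z_<140); print(n,"basket body z min/pct",np.nanpercentile(z_[m],[0.5,2,10]),cv2.minAreaRect(W_[m][:,:2].astype(np.float32)))
E
```

```text
t 33.1 pos [ 495.3 -302.   172.3] psi 112.6 q1,q6 deg [-31.4  36. ] F [-0.4  0.6 -2.9] grip 0.102
[-0.13266585  0.15005745 10.42493399]
rim seen 1101 ((479.35101318359375, -261.48077392578125), (128.323486328125, 39.360504150390625), 22.614694595336914)
scene basket body z min/pct [109.54771515 110.53554901 111.7815574 ] ((497.1695556640625, -303.43023681640625), (89.96443176269531, 88.88573455810547), 22.90484619140625)
wrist basket body z min/pct [108.43992226 109.78937848 110.57782309] ((495.07086181640625, -302.688232421875), (88.07150268554688, 89.16439056396484), 22.73591423034668)
```

View pics/c6.png

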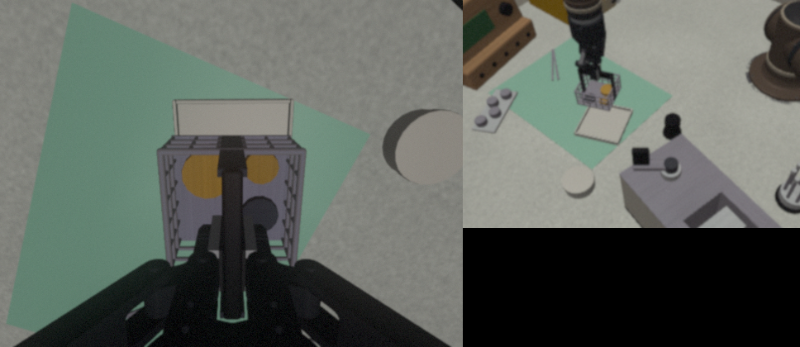

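The basket is level and squared with the tray: yaw 22.8° against 22.6°, centre within 2 mm, underside about 108-109. The left half shows the tray edge (235,118) parallel to the basket. Lowering.

Emit:
{"method": "play_rows", "body": {
  "series": [
    {"tx": -0.1,"ty": 0.1,"tz": 2,"roll": 0,"fingers": 0},
    {"tx": 0,"ty": 0,"tz": 2,"roll": 0,"fingers": 0},
    {"tx": 0,"ty": 0,"tz": 2,"roll": 0,"fingers": 0},
    {"tx": 0,"ty": 0,"tz": 2,"roll": 0,"fingers": 0},
    {"tx": 0,"ty": 0,"tz": 1,"roll": 0,"fingers": 0},
    {"tx": 0,"ty": 0,"tz": 0.6,"roll": 0,"fingers": 0},
    {"tx": 0,"ty": 0,"tz": 0.3,"roll": 0,"fingers": 0},
    {"tx": 0,"ty": 0,"tz": 0.2,"roll": 0,"fingers": 0},
    {"tx": 0,"ty": 0,"tz": 0,"roll": 0,"fingers": 0}
  ]
}}

```text
clock: 34.38
tool_pos: [497.5, -303.3, 72.6]
tool_rot: [0.0, 0.555, 0.832, 0.0]
wrist_force: [0.3, 0.3, -2.8]
grip_width: 0.102
```

Emit:
{"method": "play_rows", "body": {
  "series": [
    {"tx": 0,"ty": 0,"tz": 0.2,"roll": 0,"fingers": 0},
    {"tx": 0,"ty": 0,"tz": 0,"roll": 0,"fingers": 0}
  ]
}}

```text
clock: 34.62
tool_pos: [497.3, -303.2, 70.2]
tool_rot: [-0.0, 0.555, 0.832, -0.0]
wrist_force: [-0.3, -0.1, -2.1]
grip_width: 0.103
```

Emit:
{"method": "play_rows", "body": {
  "series": [
    {"tx": 0,"ty": 0,"tz": 0.15,"roll": 0,"fingers": 0},
    {"tx": 0,"ty": 0,"tz": 0,"roll": 0,"fingers": 0}
  ]
}}

```text
clock: 34.88
tool_pos: [497.3, -303.2, 68.6]
tool_rot: [-0.0, 0.555, 0.832, -0.0]
wrist_force: [0.2, -0.2, -2.5]
grip_width: 0.103
```

Emit:
{"method": "play_rows", "body": {
  "series": [
    {"tx": 0,"ty": 0,"tz": 0.15,"roll": 0,"fingers": 0},
    {"tx": 0,"ty": 0,"tz": 0,"roll": 0,"fingers": 0}
  ]
}}

```text
clock: 35.12
tool_pos: [497.4, -303.3, 67.6]
tool_rot: [0.0, 0.555, 0.832, -0.0]
wrist_force: [-1.1, -0.5, 0.1]
grip_width: 0.1
```

Contact: the weight is now off the wrist. One slight press, then open straight, pause and rise.

Emit:
{"method": "play_rows", "body": {
  "series": [
    {"tx": 0,"ty": 0,"tz": 0.05,"roll": 0,"fingers": 0},
    {"tx": 0,"ty": 0,"tz": 0,"roll": 0,"fingers": 0}
  ]
}}

```text
clock: 35.38
tool_pos: [497.3, -303.4, 67.6]
tool_rot: [0.0, 0.555, 0.832, -0.0]
wrist_force: [-4.1, 0.2, 5.7]
grip_width: 0.1
```

Emit:
{"method": "play_rows", "body": {
  "series": [
    {"tx": 0,"ty": 0,"tz": 0,"roll": 0,"fingers": 1},
    {"tx": 0,"ty": 0,"tz": 0,"roll": 0,"fingers": 1},
    {"tx": 0,"ty": 0,"tz": 0,"roll": 0,"fingers": 1},
    {"tx": 0,"ty": 0,"tz": 0,"roll": 0,"fingers": 1},
    {"tx": 0,"ty": 0,"tz": -2,"roll": 0,"fingers": 1},
    {"tx": 0,"ty": 0,"tz": -4,"roll": 0,"fingers": 1},
    {"tx": 0,"ty": 0,"tz": -5,"roll": 0,"fingers": 1},
    {"tx": 0,"ty": 0,"tz": -5,"roll": 0,"fingers": 1},
    {"tx": 0,"ty": 0,"tz": 0,"roll": 0,"fingers": 1},
    {"tx": 0,"ty": 0,"tz": 0,"roll": 0,"fingers": 1}
  ]
}}

```text
clock: 36.62
tool_pos: [497.3, -303.2, 226.3]
tool_rot: [-0.0, 0.555, 0.832, 0.0]
wrist_force: [-0.2, -0.0, -0.8]
grip_width: 0.995
```

```bash
python3 - <<'E'
from h import *
def rect(P): r=cv2.minAreaRect(P.astype(np.float32)); return np.round(r[0],1),np.round(r[1],1),round(r[2],1)
o,R=st(); w=snapshot("wrist"); W=wristW(o,R,w); s=snapshot("scene"); S=world(s); tp=snapshot("top"); T=world(tp)
for n,W_ in(("wrist",W),("scene",S),("top",T)):
    z=W_[...,2]; d=np.hypot(W_[...,0]-497,W_[...,1]+302.5)
    for nm,a,b in(("bar",82,95),("rim",44,54)):
        m=(d<75)&(z>a)&(z<b)
        if m.sum()>10: print(n,nm,np.median(z[m]).round(1),rect(W_[m][:,:2]))
    m=(z>222)&(z<240)&(np.hypot(*(W_[...,:2]-AX).transpose(2,0,1))<95)
    if m.sum()>10: dd=W_[m][:,:2].mean(0)-AX; print(n,"crank theta",np.degrees(np.arctan2(dd[1],dd[0])))
    for nm,c in dict(loupe=(403,-132.5),stand=(383,215),tin=(681,-209)).items():
        m=(np.hypot(W_[...,0]-c[0],W_[...,1]-c[1])<60)&(z>12)&(z<125)
        if m.sum()>10 and n=="top": print(n,nm,rect(W_[m][:,:2]))
im=np.hstack([w["img"],s["img"]]); im=cv2.resize(im,(800,300)); cv2.imwrite("pics/f7.png",im[...,::-1])
E
```

```text
t 36.62 pos [ 497.3 -303.2  226.3] psi 112.6 q1,q6 deg [-31.4  36.1] F [-0.2 -0.  -0.8] grip 0.995
wrist bar 87.8 (array([ 497.2, -303.9]), array([13.3, 88.3]), 22.4)
wrist rim 48.3 (array([ 497.2, -304.1]), array([89.3, 89.2]), 22.6)
scene bar 87.1 (array([ 497.8, -303.7]), array([14.5, 88.6]), 21.6)
scene rim 48.3 (array([ 498.2, -304.3]), array([90.3, 90.2]), 23.5)
scene crank theta -48.246094605722526
top bar 87.7 (array([ 496.5, -304.7]), array([13.2, 88.2]), 22.1)
top rim 48.6 (array([ 496.6, -305.1]), array([89.5, 90. ]), 22.6)
top crank theta -52.91260590498715
top loupe (array([ 402.9, -131.7]), array([45.5, 45.5]), 54.5)
top stand (array([383.1, 216.3]), array([75.6, 77.7]), 89.1)
top tin (array([ 681. , -208.7]), array([78. , 78.9]), 15.5)
```

View pics/f7.png

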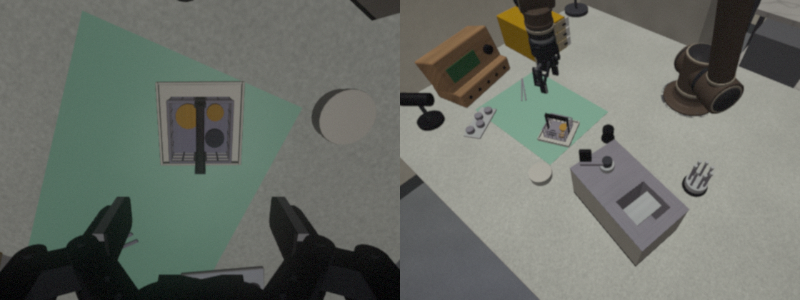

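The basket stands flat and centred in the tray: rim at 48-49 = 4+45, basket at (200,125) in the left half. The platform is still up at (642,208), the bystanders are in place, and the gripper is clear of everything. Handing in.

```bash
python3 -c "
from cell import hand_in
print(hand_in())"
```

```text
the job is handed in; nothing more can be done
None
```

The basket is standing flat inside the drip tray with the lift left fully up, and I handed the job in at about 37 s of the 72 s allowed.

- **Crank:** I turned it clockwise in four grips until it stalled at the stop. The arm ended at about -50°, against -51° predicted, and the wrist force rose to about 13 N. After the turn the basket bar's top measured 214–215 mm, which matches the lift being all the way up.
- **Basket:** I gripped it by its bar, kept it level, turned it to the tray's angle and lowered it until the wrist no longer carried its weight. Only then did I open the gripper, and I rose straight up.
- **Last checks:**
  - All three cameras agree that the basket is within about 3 mm of the tray centre, with its rim level at 48–49 mm.
  - Its angle is about 22.6°, the same as the tray's.
  - The loupe, screwdriver stand and parts tin are within about 1 mm of where they started, and the gripper is clear and touching nothing.
- **Disagreements:** In the last check the far cameras put the crank at -48° and -53°. I took this as the noise of a few pixels on the blade. My first move calls were refused because rows were missing fields, so nothing moved until I resent them.

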